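Park the canister in its gated bay

ROBOT

A 6-joint arm with a two-finger parallel gripper is mounted at the origin on the work surface. World frame = base frame: x ahead of the robot, y to its left, z up, the work surface at z = 0. Lengths are in mm, angles in rad, forces in N, time in s.
With the tool pointing down it reaches from about 350 to 850 mm from the base axis. Payload 8.1 kg.
Tool frame: the origin (TCP) lies at the very end of the fingers, on their centre line; the grasp point (between the pads) lies 19 mm behind it; z points along the fingers, x is the direction in which the jaws open and shut, and the axes are right-handed (so a half turn about z gives the same grasp; the last joint's range is limited). The gripper opens to 93 mm and grips with 3 to 60 N. Pads are 15 mm wide; open, the fingers measure 128 mm over their backs; the gripper's body (75 mm by 188 mm) begins 65 mm behind the grasp point.
Start: joints at [1.038, 0.13, 1.488, -0, 1.523, -0.085], TCP at [259.77, 540.855, 218.635] pointing down, gripper open.
Joint ranges: [-2.96, 2.96], [-0.89, 2.26], [0.02, 2.5], [-1.34, 4.48], [0, 2.73], [-2.66, 2.66]. Speed limits (rad/s): [2.39, 2.39, 2.79, 3.14, 3.14, 3.14].

INTERFACE

Orientations are given as a unit quaternion [w, x, y, z].
In Python, from bench import * gives the robot as it stands.
- The arm moves only by the shell command python3 -m handwheel 'ROWS'. ROWS is JSON, a list of rows, each an object of numbers: "dx", "dy", "dz": the shift along the world's x, y, z in cm; "twist": the turn about the world's z in degrees; "jaw": the closure, from 0 (fully open) to 1 (shut). A call has 1 to 5 rows; each row shifts and turns the commanded pose from where the row before left it; what a row does not reach is not made up. A row lasts 1/10 s, in which the tool goes at most 50 mm and 8.59 degrees, less where a joint would pass 70% of its speed; a pose out of reach is approached as far as the arm can. A call is refused whole if a number of a shift passes 5 or a number of a turn 8.59, either way. A call with a gripper value outside its range is refused whole. The fingers move at their own pace and stop on an object; the grip force is fixed at half the most. Time passes only in rows, so rows that do not move let the fingers close. It gives the time, the measured TCP pose, the force and the opening at its end, in the units of the state.
- read_state(): the state, without advancing time (a new reading comes with each control period).
- camera(name): name is "side" or "top" or "wrist"; returns the picture (420x560x3 uint8, red, green, blue); there is no depth.
- calibration(name): a dict with "fx", "fy", "cx", "cy" (pixels), "eye" and "rotation" of the camera in the world. Camera axes: x right, y up, looking along -z (the intrinsics and any distortion apply to the point x, -y, -z); pixel columns grow to the right and rows downward; lengths in mm; the calibration is good to about 2 mm. A picture is of the moment at which its call begins: read the wrist's pose just before it. calibration takes no time and is no camera call; for the wrist camera it gives the pose at the moment of the call.
- sign_off(): hands the job in, once; it reports no verdict.
The state is a dict: "t": time; "q": joint angles; "dq": joint speeds; "joint_efforts": joint torques, N m; "ee_pos": TCP position; "orientation": TCP orientation; "ft_force": force on the tool from outside, world axes, zero at the start; "ft_torque": the same for the moment, N m; "gripper_width": finger opening in mm.
Only numpy, scipy, OpenCV 4.12 (cv2) and the standard library are available. Lean on these libraries where they do the work, as an engineer would, in place of code of your own. Each camera call takes 0.05 s, during which the arm holds its last target.

TASK

Push the orange-striped canister straight back against the wooden rail, then slide it along the rail, keeping it close to the rail, all the way into the bay at the rail's end, and then swing the little gate fully shut behind it. Keep the canister standing on the counter all the time (do not lift or tip it), and leave the teal-striped canister, the tumbler, the jug and the shaker where they are.

Things in the scene. Friction and masses are not known exactly. Their poses are not given: they have to be found in the camera images.
- dock: Fixed wooden rail, 45 mm tall, ending in a bay on the left. Origin: counter level, on the rail's inner (robot-side) face, at the bay's mouth. x away from the robot, square to the rail; y along the rail towards the bay; z up. The rail's inner face is x = 0 from y = -450 to +117 mm; it is 14 mm thick.
- bay (a point): Centre of the bay's floor, at x = -51, y = +52 mm in the dock's frame; axes as the dock's. The bay is open at the top and at its mouth (y = 0, facing -y). Inside it is 102 mm wide (x -102 to 0) and 105 mm deep (y 0 to the end stop at +105). Its front wall is 14 mm, its end stop 12 mm thick, all 45 mm tall.
- hinge (a point): Foot of the gate's upright hinge, at x = -109, y = -6 mm in the dock's frame; a brass post of radius 7 mm, 66 mm tall. The gate is a light-wood board 12 mm thick, from 5 to 103 mm from the hinge axis, from 4 to 64 mm above the counter.
- gate (a joint): Gate angle g: 0 = shut, grows as it opens, to 2.3 rad. The board points from the hinge along (cos g, -sin g) in the dock's x, y: shut, it points to +x across the mouth, its inner face at y = 0; at 1.57 it points to -y, alongside the rail. Light friction (about 0.5 N at its tip); stays where it is left, no latch; a stop at 0.
- canister_center (a point): Centre (45 mm above the underside) of the loose cream canister with orange vertical stripes and a flat wooden lid with an orange disc: plain round cylinder, 90 mm in diameter, 90 mm tall, about 0.45 kg, upright; its smooth glaze slides easily (friction about 0.3). Against the rail its centre is at x = -45 mm in the dock's frame; home in the bay its centre is at y = +45 to +60 mm.
- other: Bystander: a canister of the same size (90 mm diameter, 90 mm tall) with teal stripes and a teal disc on the lid. Origin at the centre of its underside. Leave it alone.
- tumbler: Bystander: amber glass tumbler, 66 mm across, 110 mm tall. Origin at the centre of its underside.
- pitcher: Bystander: terracotta-coloured mug-shaped jug, 90 mm across plus handle, 110 mm tall. Origin at the centre of its underside.
- shaker: Bystander: small glass shaker, 44 mm across, 90 mm tall, beyond the rail. Origin at the centre of its underside.
Things that resemble listed ones, but are neither listed nor needed, are in the scene too. What is shaped like the part that bears canister_center but purple is not meant.

How it is judged (in metres and radians):
On the way, in this order (a step that is already met when the one before it is completed fails the run):
1. the canister stands against the rail (gap under 15 mm), short of the bay: its centre at least 100 mm before the mouth (x of canister_center in the frame of dock between -0.06 and 0 m and y of canister_center in the frame of dock below -0.1 m), for 0.1 s.
2. the canister has been slid into the bay: its centre more than 20 mm past the mouth (x of canister_center in the frame of dock between -0.075 and 0 m and y of canister_center in the frame of dock above 0.02 m), for 0.1 s.
3. the gate is shut behind it (within 0.1 rad) (value of joint gate below 0.1 rad), for 0.1 s.
At the end, for the whole second after the job is handed in: The orange-striped canister stands upright (within 0.1 rad) and at rest on the counter inside the bay (centre 35 to 75 mm past the mouth and 30 to 70 mm from the rail's face), the gate is shut to within 0.1 rad, and each bystander is within 25 mm of where it started (x of canister_center in the frame of dock between -0.07 and -0.03 m and y of canister_center in the frame of dock between 0.035 and 0.075 m and angle between canister_center's own z axis and vertical below 0.1 rad and height (world z) of canister_center between 0.035 and 0.055 m and value of joint gate below 0.1 rad and linear speed of canister below 0.02 m/s and distance of each of other, tumbler, pitcher, shaker from where it was at the start of the episode below 0.025 m); the robot touches nothing.
It fails at once if the canister is lifted more than 15 mm (height (world z) of canister_center above 0.06 m).
It fails at once if the canister is tipped more than 0.35 rad (angle between canister_center's own z axis and vertical above 0.35 rad).
It fails at once if the canister strays more than 30 mm from the rail within 100 mm of the bay's mouth (y of canister_center in the frame of dock between -0.1 and 0.02 m and x of canister_center in the frame of dock below -0.075 m).
It fails at once if a bystander is moved more than 25 mm (distance of any of other, tumbler, pitcher, shaker from where it was at the start of the episode above 0.025 m).
It also fails if it takes over 58 s, if anything falls off the work surface, if the arm or the gripper's body presses on something with over 40 N, if the wrist force passes 120 N, or if a joint passes its speed limit or range.

## Working session

There is one attempt and no reset: what is moved stays moved. The work goes in short steps, Python scripts to look and compute and a shell command to move; the robot and the scene stay as the last step left them, time stands still between calls to the robot, and variables do not carry over. Pictures are saved under pics/ and viewed, and the job is handed in when it is done.

```bash
mkdir -p pics; ls; cat > h.py <<'E'
from bench import *
import cv2,numpy as np
def save(n,f):
    im=camera(n); cv2.imwrite('pics/'+f,im[:,:,::-1]); return im
E
python3 - <<'E'
from h import *
import json
for n in ['top','side']:
    save(n,n+'0.png'); print(n,calibration(n))
s=read_state(); print(s)
E
```

```text
pics
top {'fx': 514.616570043172, 'fy': 514.616570043172, 'cx': 277.45849724855594, 'cy': 207.00378688620816, 'eye': array([ 375.04374927,  107.7162799 , 1196.30615632]), 'rotation': array([-0.69788978, -0.07902311,  0.06089341,  0.70922295])}
side {'fx': 383.4751871905028, 'fy': 383.4751871905028, 'cx': 278.246429009619, 'cy': 209.8747142981445, 'eye': array([ 148.33170157, -389.33851021,  468.4022963 ]), 'rotation': array([ 0.81324171,  0.46421533, -0.17695267, -0.30303433])}
{'t': 0.1, 'q': array([ 1.03758409e+00,  1.31090370e-01,  1.48920109e+00,  1.09044175e-05,
        1.52298975e+00, -8.54165736e-02]), 'dq': array([-3.05365565e-05, -1.58978327e-03, -1.55603978e-03,  4.38307307e-04,
       -1.74146941e-05, -4.66719914e-05]), 'joint_efforts': array([ 5.18938086e-04, -5.61335707e+01, -4.93097484e+01,  7.70449173e-02,
        2.90262164e-02, -9.78856565e-05]), 'ee_pos': array([259.50505827, 540.3956702 , 217.67265462]), 'orientation': array([ 3.82094967e-04,  8.46457043e-01,  5.32456348e-01, -7.52888885e-04]), 'ft_force': array([-0.50425245,  0.00142878,  0.24705321]), 'ft_torque': array([0.00010319, 0.01984996, 0.00310814]), 'gripper_width': 93.23110658117685}
```

View pics/top0.png

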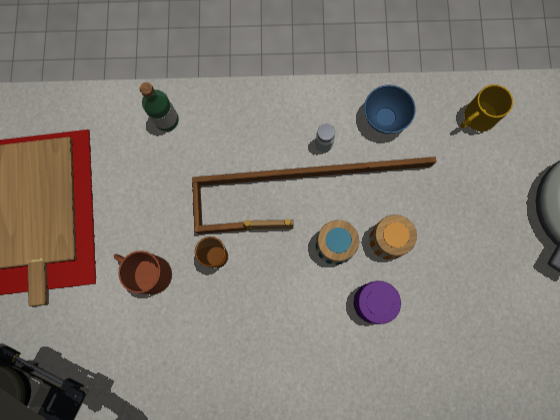

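View pics/side0.png

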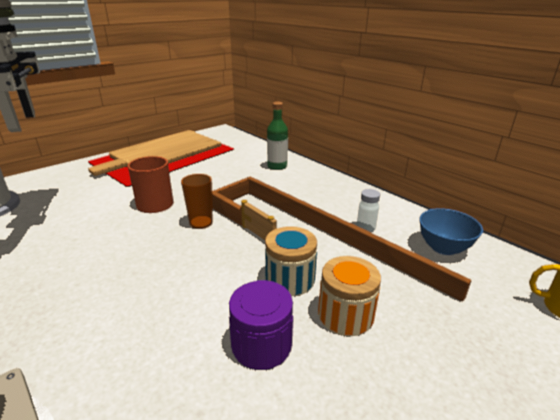

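```bash
cat >> h.py <<'E'
from scipy.spatial.transform import Rotation as R
def cal(n):
    c=calibration(n); q=c['rotation']; q=np.array(q)
    return c,R.from_quat([q[1],q[2],q[3],q[0]]).as_matrix()
def p2w(n,u,v,z,cr=None):
    c,M=cr or cal(n)
    d=M@np.array([(u-c['cx'])/c['fx'],-(v-c['cy'])/c['fy'],-1.])
    e=np.array(c['eye']); return e+d*(z-e[2])/d[2]
def w2p(n,P,cr=None):
    c,M=cr or cal(n)
    p=(np.atleast_2d(P)-np.array(c['eye']))@M
    return np.c_[c['cx']+c['fx']*p[:,0]/-p[:,2], c['cy']+c['fy']*p[:,1]/p[:,2]]
E
python3 - <<'E'
from h import *
im=cv2.imread('pics/top0.png')
cv2.imwrite('pics/c1.png',cv2.resize(im[140:260,180:310],None,fx=6,fy=5,interpolation=cv2.INTER_CUBIC)[:600])
cv2.imwrite('pics/c2.png',cv2.resize(im[140:335,300:450],None,fx=3,fy=3,interpolation=cv2.INTER_CUBIC))
E
```

```text
(no output)
```

View pics/c1.png

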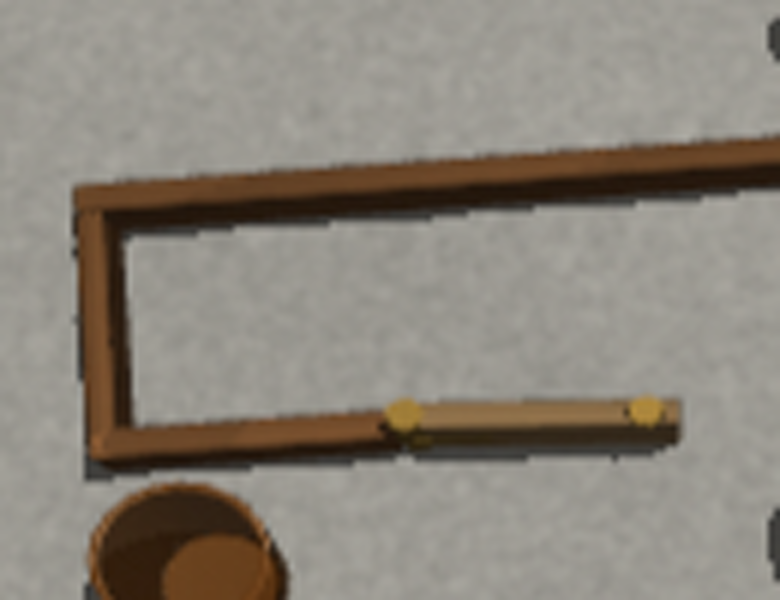

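View pics/c2.png

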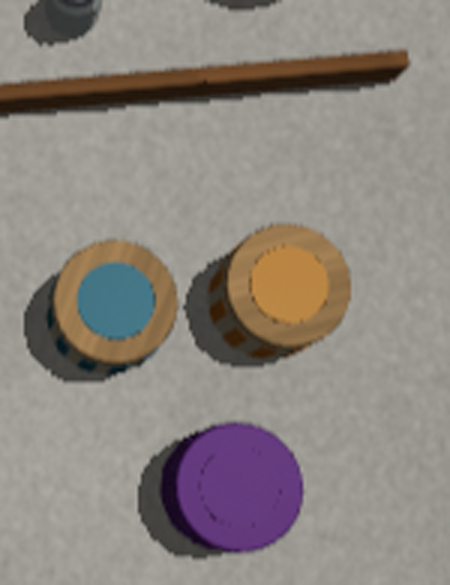

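```bash
cat > m.py <<'E'
from h import *
cr=cal('top')
def c1(u,v,z): return p2w('top',180+(u+.5)/6-.5,140+(v+.5)/5-.5,z,cr)[:2]
def c2(u,v,z): return p2w('top',300+(u+.5)/3-.5,140+(v+.5)/3-.5,z,cr)[:2]
A=c1(105,212,45); B=c2(403,66,45); print('inner corner',A,'end',B,np.linalg.norm(A-B))
ey=(A-B)/np.linalg.norm(A-B); ex=np.array([ey[1],-ey[0]]); 
print('yaw',np.degrees(np.arctan2(ex[1],ex[0])))
O=A-105*ey; O2=B+450*ey; print('O',O,O2)
O=(O+O2)/2
T=lambda p:np.array([(p-O)@ex,(p-O)@ey])
for n,p in dict(hinge=c1(403,413,66),tip=c1(646,410,66),tipend=c1(682,410,64),fw=c1(105,430,45),can=c2(289,285,90),lid=c2(289,286,90),teal=c2(116,301,90),purple=c2(240,487,90),tumb=p2w('top',211,253,110,cr)[:2],).items(): print(n,p,T(p))
np.savez('dock.npz',O=O,ex=ex,ey=ey)
h=O+(-109)*ex-6*ey
print('pred hinge',h)
E
python3 m.py
python3 - <<'E'
from h import *
# overlay of model on both cams
d=np.load('dock.npz');O,ex,ey=d['O'],d['ex'],d['ey']
for n in ['top','side']:
    im=cv2.imread(f'pics/{n}0.png')
    cr=cal(n)
    def W(x,y,z): p=O+x*ex+y*ey; return [p[0],p[1],z]
    for z,col in((45,(0,255,0)),(0,(255,255,0))):
        for pl in ([(0,-450),(0,105),(-102,105),(-102,0)],[(14,-450),(14,117),(-116,117),(-116,0)]):
            pts=w2p(n,[W(x,y,z) for x,y in pl],cr)
            cv2.polylines(im,[np.int32(pts*16)],False,col,1,cv2.LINE_AA,4)
    for z in (0,66):
        t=np.linspace(0,6.28,30); pts=w2p(n,[W(-109+7*np.cos(a),-6+7*np.sin(a),z) for a in t],cr)
        cv2.polylines(im,[np.int32(pts*16)],True,(0,0,255),1,cv2.LINE_AA,4)
    cv2.imwrite(f'pics/ov_{n}.png',cv2.resize(im[130:330,180:480],None,fx=2.6,fy=2.6,interpolation=cv2.INTER_CUBIC))
E
```

```text
inner corner [669.10320774 321.15251728] end [ 706.28355282 -226.35462536] 548.7681197933598
yaw 3.884901384406711
O [676.21720743 216.39378968] [675.79498272 222.61135007]
hinge [569.04256873 204.31099903] [-107.74700714   -7.9096299 ]
tip [568.76853481 113.94094253] [-114.1431976  -98.0534647]
tipend [568.86970651 100.57372949] [-114.94791885 -111.39681676]
fw [566.84146502 319.36864317] [-102.14762409  107.03276107]
can [ 531.84916243 -120.14101105] [-166.83734445 -329.09616192]
lid [ 531.12457005 -120.09861314] [-167.55739929 -329.00476857]
teal [522.38996626   4.2655648 ] [-167.84596363 -204.33456849]
purple [389.61906969 -77.62716214] [-305.86020192 -277.0435757 ]
tumb [496.5459239  276.70855522] [-175.17196025   69.23338893]
pred hinge [567.66307307 206.13134767]
```

View pics/ov_top.png

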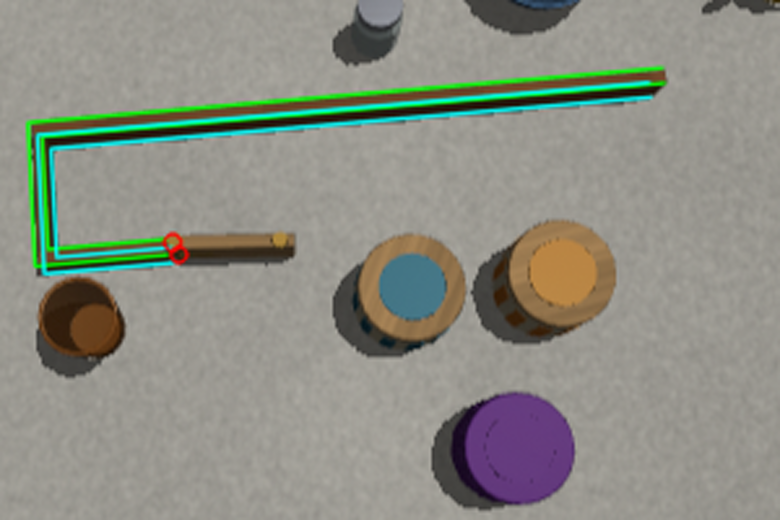

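View pics/ov_side.png

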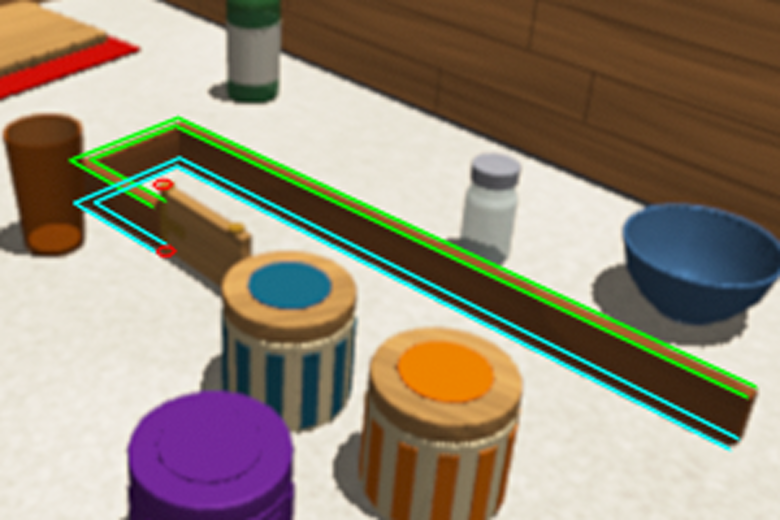

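The target is the orange-disc canister at (396,235) in the top view. The teal one at (338,241) is a bystander, and the purple one at (378,302) is the decoy. The enlarged crop c2 confirms the orange disc and stripes. The dock overlay lines up in both views, and the gate sits at about 1.64 rad.

I'll push with the jaws half open, as a fork.

```bash
cat >> h.py <<'E'
def D2W(x,y):
    d=np.load('dock.npz'); return d['O']+x*d['ex']+y*d['ey']
def W2D(p):
    d=np.load('dock.npz'); p=np.array(p[:2])-d['O']; return np.array([p@d['ex'],p@d['ey']])
def st():
    s=read_state(); q=s['orientation']; m=R.from_quat([q[1],q[2],q[3],q[0]]).as_matrix()
    print('t',s['t'],'tcp',s['ee_pos'].round(1),'dock',W2D(s['ee_pos']).round(1),'yaw',np.degrees(np.arctan2(m[1,0],m[0,0])).round(1),'F',s['ft_force'].round(1),'w',round(s['gripper_width'],1)); return s
def go(x,y,z):
    s=st(); p=D2W(x,y); print('need cm',np.round((np.r_[p,z]-s['ee_pos'])/10,2))
E
python3 -c "
from h import *
go(-230,-329,52)"
```

```text
t 0.1 tcp [259.5 540.4 217.7] dock [-393.8  348.4] yaw 64.3 F [-0.5  0.   0.2] w 93.2
need cm [ 20.93 -66.47 -16.57]
```

```bash
python3 -m handwheel '[{"dx":3,"dy":-4,"twist":7.4,"jaw":0.46},{"dx":3,"dy":-4,"twist":7.4,"jaw":0.46},{"dx":3,"dy":-4,"twist":7.4,"jaw":0.46},{"dx":3,"dy":-4,"twist":7.4,"jaw":0.46},{"dx":3,"dy":-4,"jaw":0.46}]'
python3 -m handwheel '[{"dx":3,"dy":-4,"jaw":0.46},{"dx":1,"dy":-4.5,"jaw":0.46},{"dx":1,"dy":-4.5,"jaw":0.46},{"dx":1,"dy":-4.5,"jaw":0.46},{"dy":-4.5,"jaw":0.46}]'
python3 -m handwheel '[{"dy":-4.5,"jaw":0.46},{"dy":-4.5,"jaw":0.46},{"dy":-4.5,"jaw":0.46},{"dy":-4.5,"jaw":0.46},{"dy":-4.5,"jaw":0.46}]'
python3 -c "
from h import *
go(-230,-329,52)"
```

```text
t 0.1 tcp [259.5 540.4 217.7] dock [-393.8  348.4] yaw 64.3 F [-0.5  0.   0.2] w 93.2
need cm [ 20.93 -66.47 -16.57]invalid input at $[0]: expected keys dx, dy, dz, twist, jaw
invalid input at $[0]: expected keys dx, dy, dz, twist, jaw
invalid input at $[0]: expected keys dx, dy, dz, twist, jaw
```

All keys are required in every row.

```bash
python3 -m handwheel '[{"dx":3,"dy":-4,"dz":0,"twist":7.4,"jaw":0.46},{"dx":3,"dy":-4,"dz":0,"twist":7.4,"jaw":0.46},{"dx":3,"dy":-4,"dz":0,"twist":7.4,"jaw":0.46},{"dx":3,"dy":-4,"dz":0,"twist":7.4,"jaw":0.46},{"dx":3,"dy":-4,"dz":0,"twist":0,"jaw":0.46}]'
python3 -c "
from h import *
go(-230,-329,52)"
```

```text
t: 0.6
ee_pos: [410.1, 339.3, 218.2]
orientation: [-0.0, 0.681, 0.732, -0.0]
ft_force: [0.5, -0.4, -1.0]
gripper_width: 57.8
t 0.6 tcp [410.1 339.3 218.2] dock [-257.1  137.5] yaw 94.2 F [ 0.5 -0.4 -1. ] w 57.8
need cm [  5.87 -46.36 -16.62]
```

```bash

python3 -m handwheel '[{"dx":1,"dy":-4.5,"dz":0,"twist":0,"jaw":0.46},{"dx":1,"dy":-4.5,"dz":0,"twist":0,"jaw":0.46},{"dx":1,"dy":-4.5,"dz":0,"twist":0,"jaw":0.46},{"dx":1,"dy":-4.5,"dz":0,"twist":0,"jaw":0.46},{"dx":1,"dy":-4.5,"dz":0,"twist":0,"jaw":0.46}]'
python3 -m handwheel '[{"dx":0.5,"dy":-4.5,"dz":0,"twist":0,"jaw":0.46},{"dx":0.4,"dy":-4.5,"dz":0,"twist":0,"jaw":0.46},{"dx":0,"dy":-4.5,"dz":0,"twist":0,"jaw":0.46},{"dx":0,"dy":-4.5,"dz":0,"twist":0,"jaw":0.46},{"dx":0,"dy":-4.5,"dz":0,"twist":0,"jaw":0.46}]'
python3 -c "
from h import *
go(-230,-329,52)"
```

```text
t: 1.1
ee_pos: [459.4, 114.3, 218.3]
orientation: [-0.0, 0.683, 0.731, -0.0]
ft_force: [1.1, -0.0, -0.7]
gripper_width: 50.4
t: 1.6
ee_pos: [468.0, -110.6, 218.4]
orientation: [-0.0, 0.683, 0.731, -0.0]
ft_force: [0.9, 0.5, -0.2]
gripper_width: 50.5
t 1.6 tcp [ 468.  -110.6  218.4] dock [-229.9 -315.3] yaw 93.9 F [ 0.9  0.5 -0.2] w 50.5
need cm [  0.08  -1.37 -16.64]
```

```bash

python3 -m handwheel '[{"dx":0.1,"dy":-1.4,"dz":-3,"twist":0,"jaw":0.46},{"dx":0,"dy":0,"dz":-4.5,"twist":0,"jaw":0.46},{"dx":0,"dy":0,"dz":-4,"twist":0,"jaw":0.46},{"dx":0,"dy":0,"dz":0,"twist":0,"jaw":0.46}]'
python3 -c "
from h import *
st();save('side','s1.png');save('top','t1.png')"
```

```text
t: 2.0
ee_pos: [464.6, -121.4, 97.3]
orientation: [-0.005, 0.683, 0.73, -0.002]
ft_force: [-0.2, 0.9, -0.9]
gripper_width: 50.2
t 2.0 tcp [ 464.6 -121.4   97.3] dock [-234.  -325.8] yaw 93.9 F [-0.2  0.9 -0.9] w 50.2
```

View pics/s1.png

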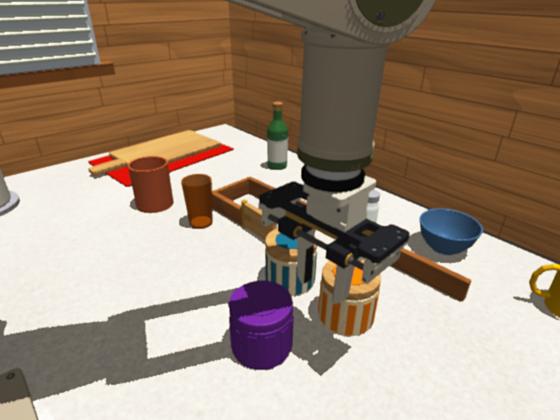

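View pics/t1.png

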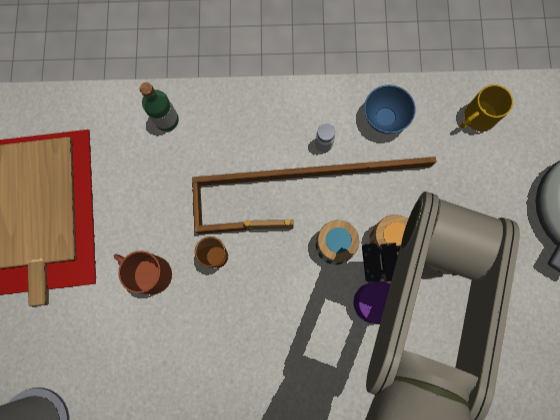

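```bash

python3 -m handwheel '[{"dx":0.0,"dy":0,"dz":0,"twist":0,"jaw":0.46},{"dx":0,"dy":0,"dz":-2,"twist":0,"jaw":0.46},{"dx":0,"dy":0,"dz":-2,"twist":0,"jaw":0.46},{"dx":0,"dy":0,"dz":0,"twist":0,"jaw":0.46}]'
python3 -c "
from h import *
go(-83,-329,54)"
```

```text
t: 2.5
ee_pos: [469.5, -122.6, 63.7]
orientation: [-0.0, 0.682, 0.731, -0.0]
ft_force: [-0.5, 0.1, -0.4]
gripper_width: 50.5
t 2.5 tcp [ 469.5 -122.6   63.7] dock [-229.2 -327.3] yaw 93.9 F [-0.5  0.1 -0.4] w 50.5
need cm [14.6   0.82 -0.97]
```

```bash

python3 -m handwheel '[{"dx":1,"dy":0,"dz":-1,"twist":0,"jaw":0.46},{"dx":1,"dy":0.05,"dz":0,"twist":0,"jaw":0.46},{"dx":1,"dy":0.07,"dz":0,"twist":0,"jaw":0.46},{"dx":1,"dy":0.07,"dz":0,"twist":0,"jaw":0.46},{"dx":1,"dy":0.07,"dz":0,"twist":0,"jaw":0.46}]'
python3 -m handwheel '[{"dx":1,"dy":0.07,"dz":0,"twist":0,"jaw":0.46},{"dx":1,"dy":0.07,"dz":0,"twist":0,"jaw":0.46},{"dx":1,"dy":0.07,"dz":0,"twist":0,"jaw":0.46},{"dx":1,"dy":0.07,"dz":0,"twist":0,"jaw":0.46},{"dx":0,"dy":0,"dz":0,"twist":0,"jaw":0.46}]'
python3 -c "
from h import *
go(-93,-329,54);save('side','s2.png')"
```

```text
t: 3.0
ee_pos: [521.0, -120.4, 54.7]
orientation: [0.001, 0.683, 0.731, 0.0]
ft_force: [-2.7, -0.6, 1.0]
gripper_width: 49.7
t: 3.5
ee_pos: [561.1, -117.4, 53.8]
orientation: [0.001, 0.683, 0.731, 0.0]
ft_force: [-0.1, 0.5, 0.6]
gripper_width: 50.2
t 3.5 tcp [ 561.1 -117.4   53.8] dock [-137.4 -328.3] yaw 93.9 F [-0.1  0.5  0.6] w 50.2
need cm [4.44 0.24 0.02]
```

View pics/s2.png

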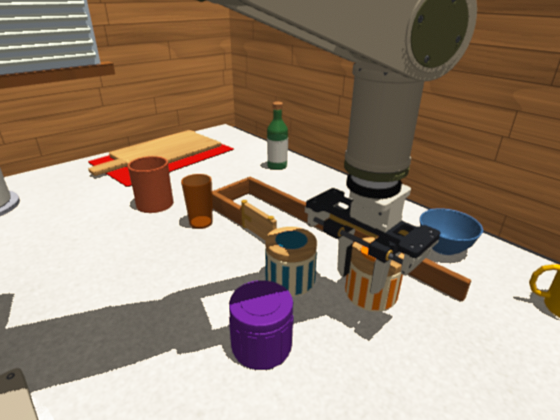

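The canister is moving upright in the fork.

```bash

python3 -m handwheel '[{"dx":1,"dy":0.07,"dz":0,"twist":0,"jaw":0.46},{"dx":1,"dy":0.07,"dz":0,"twist":0,"jaw":0.46},{"dx":1,"dy":0.07,"dz":0,"twist":0,"jaw":0.46},{"dx":0.7,"dy":0.05,"dz":0,"twist":0,"jaw":0.46},{"dx":0.5,"dy":0,"dz":0,"twist":0,"jaw":0.46}]'
python3 -m handwheel '[{"dx":0.3,"dy":0,"dz":0,"twist":0,"jaw":0.46},{"dx":0,"dy":0,"dz":0,"twist":0,"jaw":0.46}]'
python3 -c "
from h import *
go(-93,-329,54);save('top','t3.png')"
```

```text
t: 4.05
ee_pos: [602.3, -114.8, 53.5]
orientation: [-0.0, 0.683, 0.731, -0.0]
ft_force: [-1.4, -0.5, 0.3]
gripper_width: 50.2
t: 4.25
ee_pos: [605.1, -114.9, 53.7]
orientation: [0.0, 0.683, 0.731, 0.0]
ft_force: [-1.4, -0.2, -0.5]
gripper_width: 50.2
t 4.25 tcp [ 605.1 -114.9   53.7] dock [ -93.4 -328.8] yaw 93.9 F [-1.4 -0.2 -0.5] w 50.2
need cm [ 0.04 -0.02  0.03]
```

View pics/t3.png

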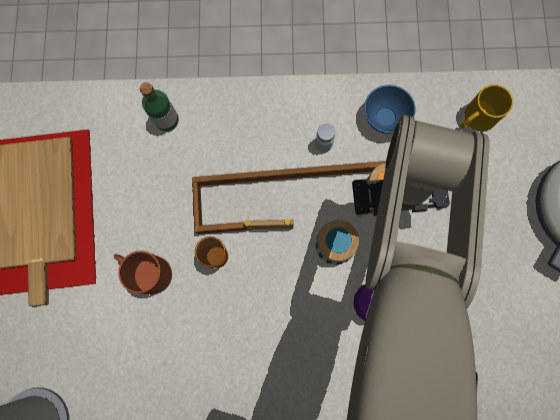

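```bash

python3 -m handwheel '[{"dx":0.2,"dy":0,"dz":0,"twist":0,"jaw":0.46},{"dx":0.1,"dy":0,"dz":0,"twist":0,"jaw":0.46},{"dx":0,"dy":0,"dz":0,"twist":0,"jaw":0.46}]'

```

```text
t: 4.6
ee_pos: [607.5, -114.9, 53.7]
orientation: [-0.0, 0.683, 0.731, -0.0]
ft_force: [-0.8, 0.1, -0.5]
gripper_width: 50.2
```

```bash

python3 -m handwheel '[{"dx":-2,"dy":-0.1,"dz":0,"twist":0,"jaw":0.46},{"dx":-2,"dy":0,"dz":0,"twist":0,"jaw":0.46},{"dx":0,"dy":0,"dz":3,"twist":0,"jaw":0.46},{"dx":0,"dy":0,"dz":3,"twist":0,"jaw":0.46},{"dx":0,"dy":-2,"dz":3,"twist":-8.5,"jaw":0.46}]'
python3 -m handwheel '[{"dx":0,"dy":-2,"dz":1,"twist":-8.5,"jaw":0.46},{"dx":0,"dy":-2,"dz":0,"twist":-8.5,"jaw":0.46},{"dx":0,"dy":-2,"dz":0,"twist":-8.5,"jaw":0.46},{"dx":0,"dy":-1,"dz":0,"twist":-8.5,"jaw":0.46},{"dx":0,"dy":0,"dz":0,"twist":-8.5,"jaw":0.46}]'
python3 -m handwheel '[{"dx":0,"dy":0,"dz":0,"twist":-8.5,"jaw":0.46},{"dx":0,"dy":0,"dz":0,"twist":-8.5,"jaw":0.46},{"dx":0,"dy":0,"dz":0,"twist":-8.5,"jaw":0.46},{"dx":0,"dy":0,"dz":0,"twist":-8.5,"jaw":0.46},{"dx":0,"dy":0,"dz":0,"twist":-5,"jaw":0.46}]'
python3 -c "
from h import *
go(-48,-420,54);save('top','t4.png');save('side','s4.png')"
```

```text
t: 5.1
ee_pos: [567.5, -134.3, 144.6]
orientation: [-0.0, 0.735, 0.679, 0.0]
ft_force: [0.4, -0.1, -0.1]
gripper_width: 50.4
t: 5.6
ee_pos: [567.6, -207.6, 153.9]
orientation: [0.0, 0.932, 0.362, 0.0]
ft_force: [-0.3, 0.1, -0.2]
gripper_width: 50.4
t: 6.1
ee_pos: [567.8, -206.0, 153.8]
orientation: [0.0, 1.0, 0.031, 0.0]
ft_force: [0.7, -0.5, -1.0]
gripper_width: 50.0
t 6.1 tcp [ 567.8 -206.   153.8] dock [-136.8 -417.2] yaw 3.6 F [ 0.7 -0.5 -1. ] w 50.0
need cm [ 8.88  0.32 -9.98]
```

View pics/t4.png

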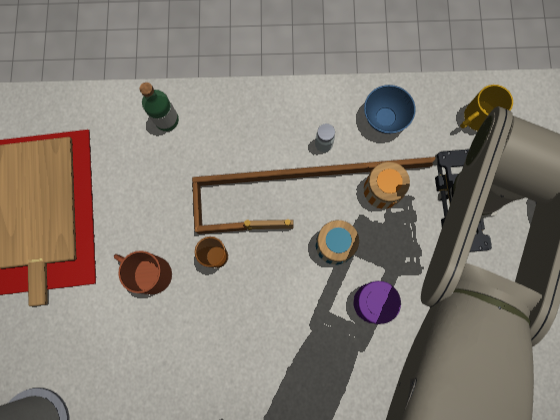

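View pics/s4.png

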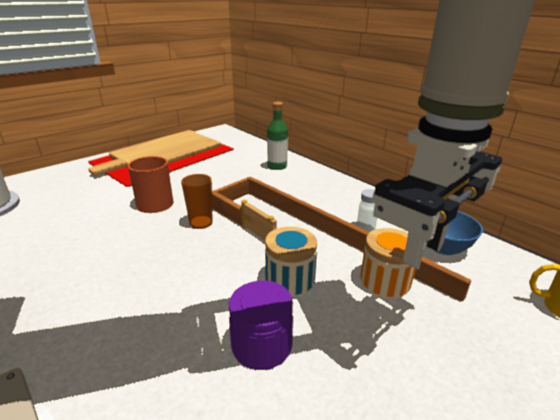

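```bash
python3 -c "
from h import *
for p in [(388,180),(386.5,182)]: print(W2D(p2w('top',*p,90)).round(1))
im=cv2.imread('pics/t4.png');cv2.imwrite('pics/c4.png',cv2.resize(im[140:220,350:450],None,fx=6,fy=6,interpolation=cv2.INTER_CUBIC))"
```

```text
[ -44.7 -327. ]
[ -48.9 -323.1]
```

View pics/c4.png

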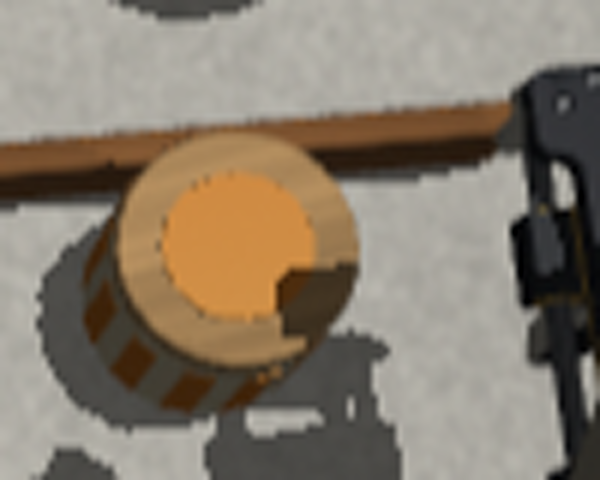

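The lid centre is at about (389.6,181), which is dock (-47,-331), so the canister is against the rail. Next I'll move beside it and descend.

```bash

python3 -m handwheel '[{"dx":3,"dy":0,"dz":0,"twist":0.3,"jaw":0.46},{"dx":3,"dy":0,"dz":0,"twist":0,"jaw":0.46},{"dx":2.9,"dy":0.3,"dz":-3,"twist":0,"jaw":0.46},{"dx":0,"dy":0,"dz":-4,"twist":0,"jaw":0.46},{"dx":0,"dy":0,"dz":-3,"twist":0,"jaw":0.46}]'
python3 -m handwheel '[{"dx":0,"dy":0,"dz":0,"twist":0,"jaw":0.46}]'
python3 -c "
from h import *
go(-48,-376,54);save('side','s5.png'); print(np.load('dock.npz')['ey'])"
```

```text
t: 6.7
ee_pos: [656.7, -202.3, 51.1]
orientation: [-0.0, 0.999, 0.039, -0.0]
ft_force: [-1.1, -0.3, -1.1]
gripper_width: 50.2
t: 6.8
ee_pos: [652.6, -201.1, 47.1]
orientation: [-0.002, 0.999, 0.038, -0.005]
ft_force: [0.0, 0.6, -1.2]
gripper_width: 50.0
t 6.8 tcp [ 652.6 -201.1   47.1] dock [ -51.9 -418.1] yaw 4.4 F [ 0.   0.6 -1.2] w 50.0
need cm [0.1  4.23 0.69]
[-0.06775238  0.99770217]
```

View pics/s5.png

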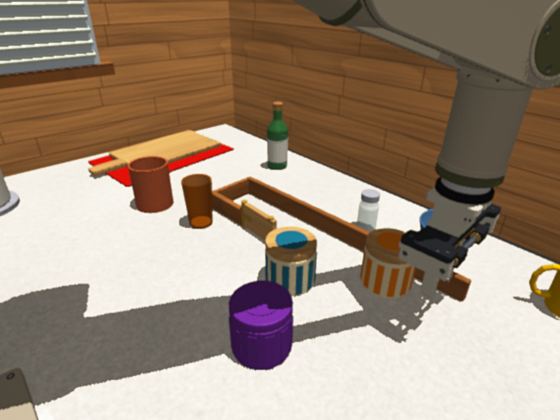

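```bash

python3 -m handwheel '[{"dx":0,"dy":0,"dz":0.3,"twist":0,"jaw":0.46},{"dx":0,"dy":0,"dz":0,"twist":0,"jaw":0.46}]'
python3 -c "
from h import *
go(-47,-376,55)"
```

```text
t: 7.05
ee_pos: [658.8, -203.8, 60.7]
orientation: [0.001, 0.999, 0.037, 0.003]
ft_force: [0.7, -0.2, 0.6]
gripper_width: 50.4
t 7.05 tcp [ 658.8 -203.8   60.7] dock [ -45.9 -421.2] yaw 4.2 F [ 0.7 -0.2  0.6] w 50.4
need cm [-0.42  4.5  -0.57]
```

```bash

python3 -m handwheel '[{"dx":0,"dy":0.5,"dz":-0.2,"twist":0,"jaw":0.46},{"dx":-0.05,"dy":1,"dz":0,"twist":0,"jaw":0.46},{"dx":-0.07,"dy":1,"dz":0,"twist":0,"jaw":0.46},{"dx":-0.07,"dy":1,"dz":0,"twist":0,"jaw":0.46},{"dx":-0.07,"dy":1,"dz":0,"twist":0,"jaw":0.46}]'
python3 -m handwheel '[{"dx":-0.07,"dy":1,"dz":0,"twist":0,"jaw":0.46},{"dx":-0.07,"dy":1,"dz":0,"twist":0,"jaw":0.46},{"dx":-0.07,"dy":1,"dz":0,"twist":0,"jaw":0.46},{"dx":-0.07,"dy":1,"dz":0,"twist":0,"jaw":0.46},{"dx":-0.07,"dy":1,"dz":0,"twist":0,"jaw":0.46}]'
python3 -c "
from h import *
go(-47,8,55);save('top','t6.png');save('side','s6.png')"
```

```text
t: 7.55
ee_pos: [653.9, -156.7, 54.7]
orientation: [0.0, 0.999, 0.037, 0.0]
ft_force: [0.9, -1.8, -0.1]
gripper_width: 50.2
t: 8.05
ee_pos: [650.4, -107.1, 54.7]
orientation: [0.0, 0.999, 0.037, 0.0]
ft_force: [0.0, -1.0, 0.2]
gripper_width: 50.2
t 8.05 tcp [ 650.4 -107.1   54.7] dock [ -47.6 -324.1] yaw 4.2 F [ 0.  -1.   0.2] w 50.2
need cm [-2.190e+00  3.314e+01  3.000e-02]
```

View pics/t6.png

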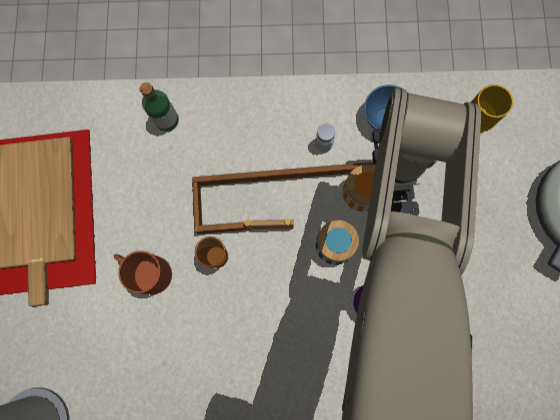

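View pics/s6.png

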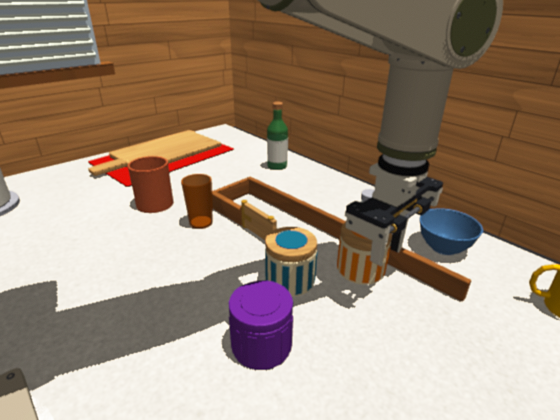

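```bash

python3 -m handwheel '[{"dx":-0.07,"dy":1,"dz":0,"twist":0,"jaw":0.46},{"dx":-0.1,"dy":1.4,"dz":0,"twist":0,"jaw":0.46},{"dx":-0.1,"dy":1.4,"dz":0,"twist":0,"jaw":0.46},{"dx":-0.1,"dy":1.4,"dz":0,"twist":0,"jaw":0.46},{"dx":-0.1,"dy":1.4,"dz":0,"twist":0,"jaw":0.46}]'
python3 -m handwheel '[{"dx":-0.1,"dy":1.4,"dz":0,"twist":0,"jaw":0.46},{"dx":-0.1,"dy":1.4,"dz":0,"twist":0,"jaw":0.46},{"dx":-0.1,"dy":1.4,"dz":0,"twist":0,"jaw":0.46},{"dx":-0.1,"dy":1.4,"dz":0,"twist":0,"jaw":0.46},{"dx":-0.1,"dy":1.4,"dz":0,"twist":0,"jaw":0.46}]'
python3 -c "
from h import *
go(-47,8,55);save('top','t7.png');save('side','s7.png')"
```

```text
t: 8.65
ee_pos: [645.6, -40.4, 54.6]
orientation: [-0.0, 0.999, 0.037, -0.0]
ft_force: [-0.2, -1.2, 0.1]
gripper_width: 50.2
t: 9.15
ee_pos: [640.6, 29.3, 54.6]
orientation: [-0.0, 0.999, 0.037, -0.0]
ft_force: [0.8, -0.7, -0.9]
gripper_width: 50.2
t 9.15 tcp [640.6  29.3  54.6] dock [ -48.2 -187.4] yaw 4.2 F [ 0.8 -0.7 -0.9] w 50.2
need cm [-1.2  19.5   0.04]
```

View pics/t7.png

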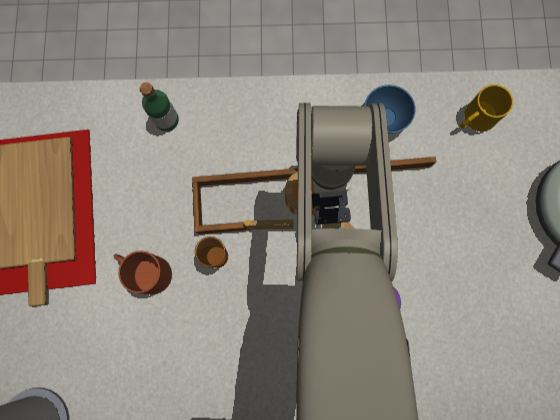

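View pics/s7.png

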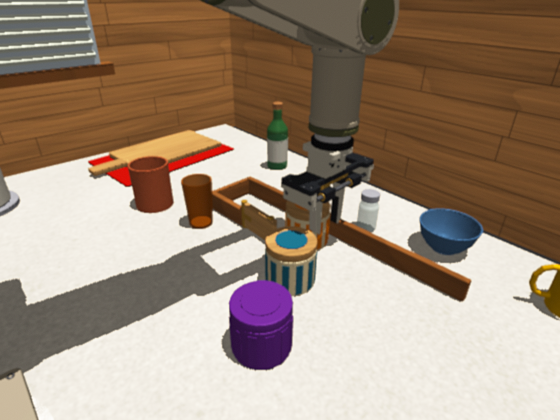

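```bash

python3 -m handwheel '[{"dx":-0.08,"dy":1.4,"dz":0,"twist":0,"jaw":0.46},{"dx":-0.08,"dy":1.4,"dz":0,"twist":0,"jaw":0.46},{"dx":-0.09,"dy":1.4,"dz":0,"twist":0,"jaw":0.46},{"dx":-0.09,"dy":1.4,"dz":0,"twist":0,"jaw":0.46},{"dx":-0.09,"dy":1.4,"dz":0,"twist":0,"jaw":0.46}]'
python3 -m handwheel '[{"dx":-0.09,"dy":1.4,"dz":0,"twist":0,"jaw":0.46},{"dx":-0.09,"dy":1.4,"dz":0,"twist":0,"jaw":0.46},{"dx":-0.09,"dy":1.4,"dz":0,"twist":0,"jaw":0.46},{"dx":-0.09,"dy":1.4,"dz":0,"twist":0,"jaw":0.46},{"dx":-0.07,"dy":1,"dz":0,"twist":0,"jaw":0.46}]'
python3 -c "
from h import *
go(-47,8,55);save('top','t8.png');save('side','s8.png')"
```

```text
t: 9.75
ee_pos: [636.4, 99.4, 54.7]
orientation: [-0.0, 0.999, 0.037, 0.0]
ft_force: [0.6, -1.2, -0.2]
gripper_width: 49.9
t: 10.25
ee_pos: [632.0, 165.6, 54.6]
orientation: [-0.0, 0.999, 0.037, 0.0]
ft_force: [-0.2, -2.3, 0.4]
gripper_width: 50.5
t 10.25 tcp [632.  165.6  54.6] dock [-47.5 -50.8] yaw 4.2 F [-0.2 -2.3  0.4] w 50.5
need cm [-0.35  5.87  0.04]
```

View pics/t8.png

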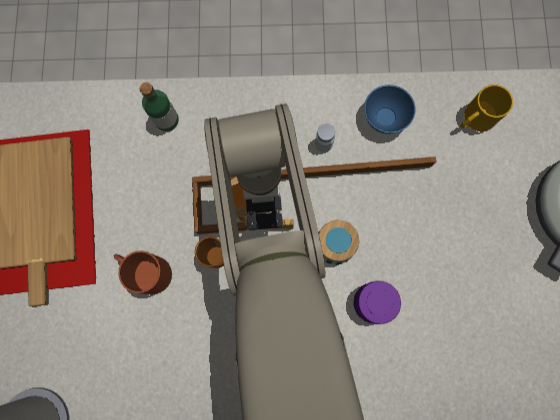

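View pics/s8.png

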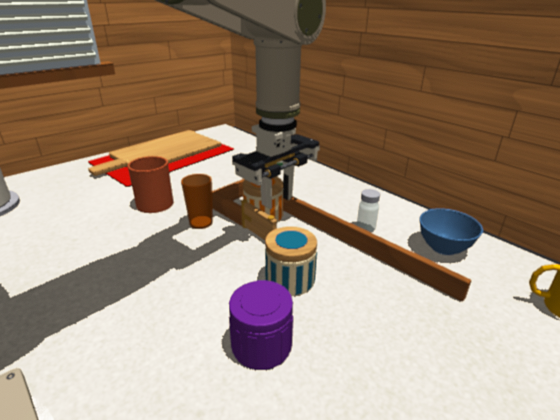

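```bash

python3 -m handwheel '[{"dx":-0.07,"dy":1.2,"dz":0,"twist":0,"jaw":0.46},{"dx":-0.07,"dy":1.2,"dz":0,"twist":0,"jaw":0.46},{"dx":-0.07,"dy":1.2,"dz":0,"twist":0,"jaw":0.46},{"dx":-0.05,"dy":0.8,"dz":0,"twist":0,"jaw":0.46},{"dx":-0.05,"dy":0.7,"dz":0,"twist":0,"jaw":0.46}]'
python3 -m handwheel '[{"dx":-0.03,"dy":0.5,"dz":0,"twist":0,"jaw":0.46},{"dx":0,"dy":0.2,"dz":0,"twist":0,"jaw":0.46},{"dx":0,"dy":0,"dz":0,"twist":0,"jaw":0.46}]'
python3 -c "
from h import *
go(-47,8,55);save('top','t9.png');save('side','s9.png')
im=cv2.imread('pics/s9.png');cv2.imwrite('pics/c9.png',cv2.resize(im[150:260,180:320],None,fx=5,fy=5,interpolation=cv2.INTER_CUBIC))"
```

```text
t: 10.85
ee_pos: [628.9, 216.0, 54.5]
orientation: [0.0, 0.999, 0.037, -0.0]
ft_force: [0.1, -1.0, 0.4]
gripper_width: 50.3
t: 11.15
ee_pos: [628.7, 222.4, 54.6]
orientation: [-0.0, 0.999, 0.037, -0.0]
ft_force: [-0.2, -0.6, 0.1]
gripper_width: 50.0
t 11.15 tcp [628.7 222.4  54.6] dock [-47.    6.1] yaw 4.2 F [-0.2 -0.6  0.1] w 50.0
need cm [-0.02  0.19  0.04]
```

View pics/c9.png

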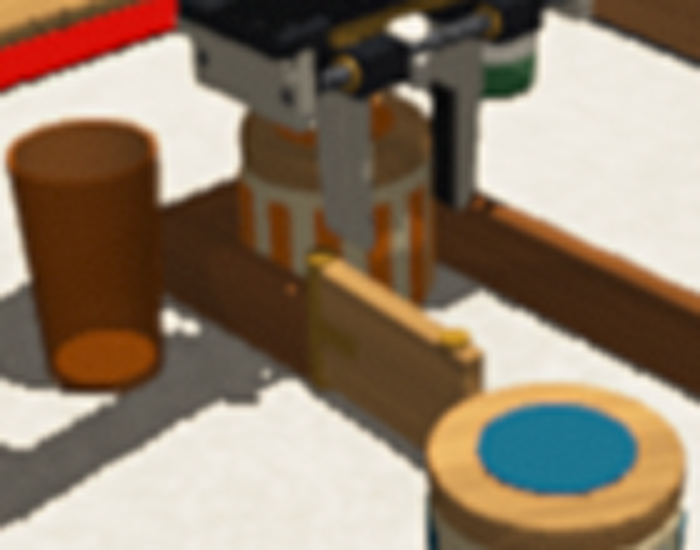

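```bash

python3 -m handwheel '[{"dx":0.15,"dy":-2.5,"dz":0,"twist":0,"jaw":0.46},{"dx":0.15,"dy":-2.5,"dz":0,"twist":0,"jaw":0.46},{"dx":0.1,"dy":-2,"dz":3,"twist":0,"jaw":0.7},{"dx":0,"dy":-1,"dz":4,"twist":0,"jaw":1},{"dx":-3,"dy":-0.5,"dz":3,"twist":0,"jaw":1}]'
python3 -m handwheel '[{"dx":-4,"dy":0,"dz":0,"twist":0,"jaw":1},{"dx":-4,"dy":0,"dz":0,"twist":0,"jaw":1},{"dx":0,"dy":0,"dz":0,"twist":0,"jaw":1}]'
python3 -c "
from h import *
go(-150,-78,40);save('top','t10.png');save('side','s10.png')
im=cv2.imread('pics/s10.png');cv2.imwrite('pics/c10.png',cv2.resize(im[140:270,180:340],None,fx=4.5,fy=4.5,interpolation=cv2.INTER_CUBIC))"
```

```text
t: 11.75
ee_pos: [605.1, 135.3, 157.0]
orientation: [-0.0, 0.999, 0.035, 0.002]
ft_force: [-0.5, -0.3, 1.3]
gripper_width: 31.0
t: 12.05
ee_pos: [517.4, 136.8, 152.9]
orientation: [0.0, 0.999, 0.037, -0.002]
ft_force: [0.6, 0.2, -1.2]
gripper_width: 6.8
t 12.05 tcp [517.4 136.8 152.9] dock [-163.8  -71.8] yaw 4.2 F [ 0.6  0.2 -1.2] w 6.8
need cm [  1.42  -0.52 -11.29]
```

View pics/c10.png

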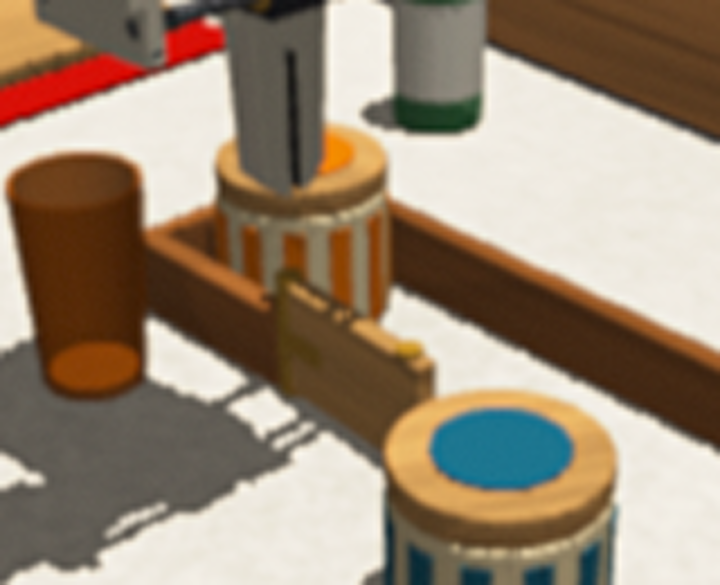

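View pics/t10.png

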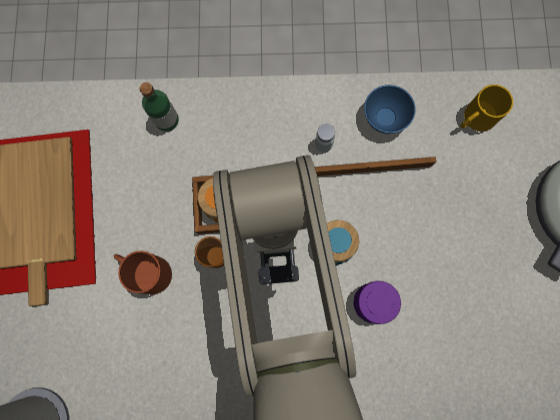

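```bash

python3 -m handwheel '[{"dx":0.5,"dy":-0.3,"dz":-4,"twist":0,"jaw":1},{"dx":0,"dy":0,"dz":-4,"twist":0,"jaw":1},{"dx":0,"dy":0,"dz":-3,"twist":0,"jaw":1},{"dx":0,"dy":0,"dz":0,"twist":0,"jaw":1},{"dx":0,"dy":0,"dz":0,"twist":0,"jaw":1}]'
python3 -c "
from h import *
s=st();
P=[(-137,-76),(-107.2,-80.3),(-77.5,-73),(-52.4,-51.8),(-40.9,-28.6),(-39,-20)]
p0=s['ee_pos'][:2]
for p in P: w=D2W(*p); print(((w-p0)/10).round(2)); p0=w
save('side','s11.png')"
```

```text
t: 12.65
ee_pos: [528.7, 134.0, 45.2]
orientation: [-0.0, 0.999, 0.036, -0.0]
ft_force: [0.5, -0.0, 0.5]
gripper_width: 0.8
t 12.65 tcp [528.7 134.   45.2] dock [-152.7  -75.3] yaw 4.2 F [ 0.5 -0.   0.5] w 0.8
[1.57 0.04]
[ 3.   -0.23]
[2.91 0.93]
[2.36 2.29]
[0.99 2.39]
[0.13 0.87]
```

View pics/s11.png

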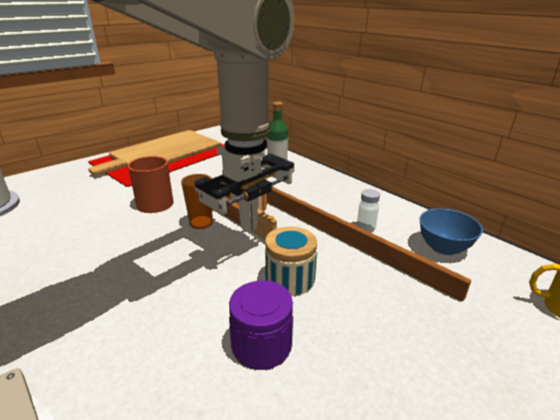

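```bash

python3 -m handwheel '[{"dx":1,"dy":0,"dz":-0.3,"twist":0,"jaw":1},{"dx":0.6,"dy":0,"dz":0,"twist":0,"jaw":1},{"dx":1,"dy":-0.08,"dz":0,"twist":0,"jaw":1},{"dx":1,"dy":-0.08,"dz":0,"twist":0,"jaw":1},{"dx":1,"dy":-0.07,"dz":0,"twist":0,"jaw":1}]'
python3 -c "
from h import *
st();save('side','s12.png')
im=cv2.imread('pics/s12.png');cv2.imwrite('pics/c12.png',cv2.resize(im[140:270,180:340],None,fx=4.5,fy=4.5,interpolation=cv2.INTER_CUBIC))"
```

```text
t: 13.2
ee_pos: [574.8, 131.8, 41.9]
orientation: [-0.0, 0.999, 0.037, 0.0]
ft_force: [-1.4, 0.4, 0.6]
gripper_width: 0.4
t 13.2 tcp [574.8 131.8  41.9] dock [-106.9  -80.7] yaw 4.2 F [-1.4  0.4  0.6] w 0.4
```

View pics/c12.png

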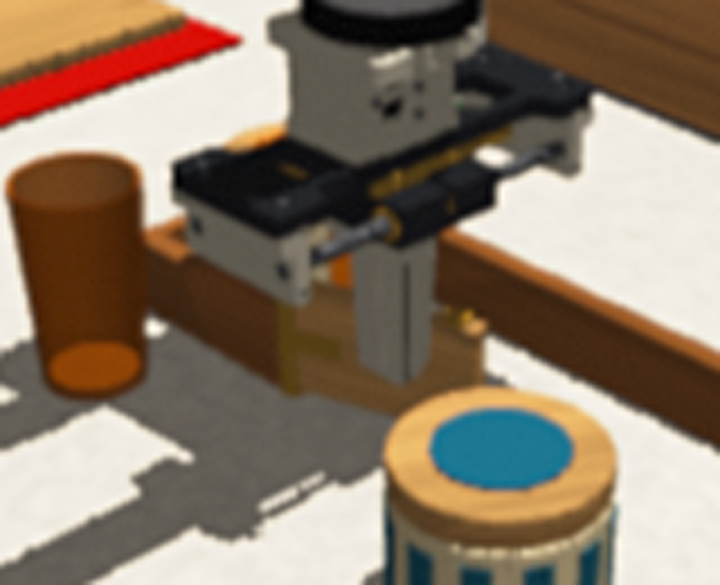

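```bash

python3 -m handwheel '[{"dx":1,"dy":0.2,"dz":0,"twist":0,"jaw":1},{"dx":1,"dy":0.3,"dz":0,"twist":0,"jaw":1},{"dx":0.9,"dy":0.5,"dz":0,"twist":0,"jaw":1},{"dx":0.9,"dy":0.7,"dz":0,"twist":0,"jaw":1},{"dx":0.8,"dy":0.8,"dz":0,"twist":0,"jaw":1}]'
python3 -m handwheel '[{"dx":0.7,"dy":0.8,"dz":0,"twist":0,"jaw":1},{"dx":0.4,"dy":0.8,"dz":0,"twist":0,"jaw":1},{"dx":0.4,"dy":0.8,"dz":0,"twist":0,"jaw":1},{"dx":0.2,"dy":0.7,"dz":0,"twist":0,"jaw":1},{"dx":0,"dy":0,"dz":0,"twist":0,"jaw":1}]'
python3 -c "
from h import *
go(-39,-20,42);save('side','s13.png')
im=cv2.imread('pics/s13.png');cv2.imwrite('pics/c13.png',cv2.resize(im[140:270,180:340],None,fx=4.5,fy=4.5,interpolation=cv2.INTER_CUBIC))"
```

```text
t: 13.75
ee_pos: [620.4, 156.9, 41.4]
orientation: [0.0, 0.999, 0.036, -0.0]
ft_force: [-0.6, -1.1, 0.6]
gripper_width: 0.2
t: 14.25
ee_pos: [637.0, 189.0, 41.7]
orientation: [-0.0, 0.999, 0.037, 0.0]
ft_force: [-0.2, -0.1, -0.6]
gripper_width: 0.5
t 14.25 tcp [637.  189.   41.7] dock [-41.  -27.8] yaw 4.3 F [-0.2 -0.1 -0.6] w 0.5
need cm [0.14 0.79 0.03]
```

View pics/c13.png

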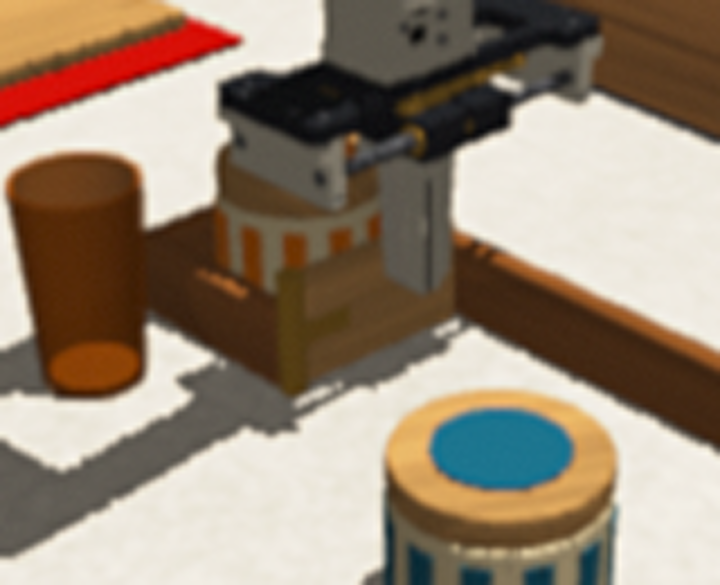

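Nearly shut. I'll press gently up to the stop.

```bash

python3 -m handwheel '[{"dx":0,"dy":0.4,"dz":0,"twist":0,"jaw":1},{"dx":0,"dy":0.3,"dz":0,"twist":0,"jaw":1},{"dx":0,"dy":0,"dz":0,"twist":0,"jaw":1}]'
python3 -m handwheel '[{"dx":0,"dy":0.2,"dz":0,"twist":0,"jaw":1},{"dx":0,"dy":0,"dz":0,"twist":0,"jaw":1}]'
python3 -c "
from h import *
st()"
```

```text
t: 14.6
ee_pos: [636.8, 193.7, 41.7]
orientation: [0.001, 0.999, 0.036, -0.0]
ft_force: [0.3, -6.2, 1.0]
gripper_width: 0.4
t: 14.8
ee_pos: [636.8, 193.8, 41.7]
orientation: [0.002, 0.999, 0.036, -0.0]
ft_force: [-1.5, -12.8, 2.3]
gripper_width: 0.7
t 14.8 tcp [636.8 193.8  41.7] dock [-40.8 -22.9] yaw 4.1 F [ -1.5 -12.8   2.3] w 0.7
```

At the stop: the force is rising and the tool no longer advances. I'll back off straight, lift, move away and check.

```bash

python3 -m handwheel '[{"dx":0,"dy":-0.5,"dz":0,"twist":0,"jaw":1},{"dx":0.1,"dy":-1.5,"dz":0,"twist":0,"jaw":1},{"dx":0.1,"dy":-2,"dz":1,"twist":0,"jaw":1},{"dx":0,"dy":-2,"dz":4,"twist":0,"jaw":1},{"dx":0,"dy":-2,"dz":4,"twist":0,"jaw":1}]'
python3 -m handwheel '[{"dx":-1,"dy":-4,"dz":4,"twist":0,"jaw":1},{"dx":-3,"dy":-4,"dz":3,"twist":0,"jaw":1},{"dx":-3,"dy":-4,"dz":0,"twist":0,"jaw":1},{"dx":-3,"dy":-4,"dz":0,"twist":0,"jaw":1},{"dx":-3,"dy":-4,"dz":0,"twist":0,"jaw":1}]'
python3 -m handwheel '[{"dx":-3,"dy":-4,"dz":0,"twist":0,"jaw":1},{"dx":0,"dy":-3,"dz":0,"twist":0,"jaw":1},{"dx":0,"dy":0,"dz":0,"twist":0,"jaw":1},{"dx":0,"dy":0,"dz":0,"twist":0,"jaw":1}]'
python3 -c "
from h import *
st();save('side','s14.png');save('top','t14.png')
im=cv2.imread('pics/t14.png');cv2.imwrite('pics/c14.png',cv2.resize(im[140:260,180:310],None,fx=5,fy=5,interpolation=cv2.INTER_CUBIC))"
```

```text
t: 15.3
ee_pos: [637.4, 115.4, 131.0]
orientation: [0.0, 0.999, 0.037, -0.002]
ft_force: [0.8, -0.3, 0.9]
gripper_width: 0.3
t: 15.8
ee_pos: [513.0, -74.0, 192.6]
orientation: [0.0, 0.999, 0.037, 0.001]
ft_force: [0.1, -0.8, 0.6]
gripper_width: 0.4
t: 16.2
ee_pos: [484.2, -143.0, 192.4]
orientation: [-0.0, 0.999, 0.036, 0.0]
ft_force: [0.1, -0.2, -1.0]
gripper_width: 0.4
t 16.2 tcp [ 484.2 -143.   192.4] dock [-216.  -348.6] yaw 4.1 F [ 0.1 -0.2 -1. ] w 0.4
```

View pics/c14.png

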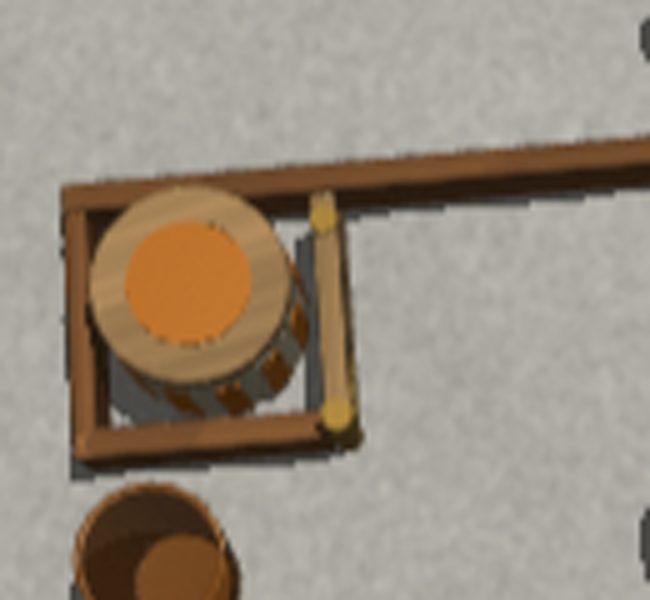

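View pics/t14.png

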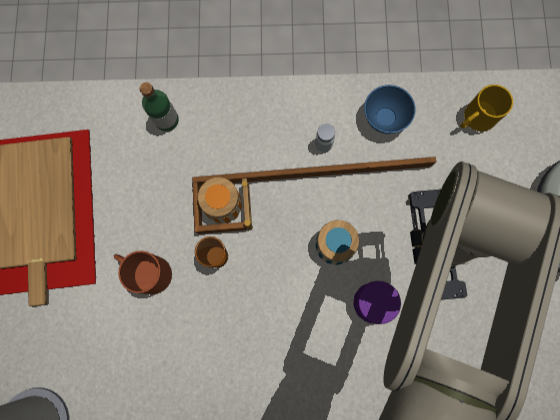

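View pics/s14.png

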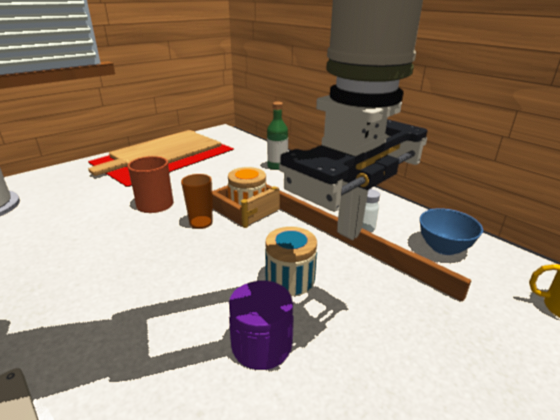

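```bash
python3 -c "
from h import *
f=lambda u,v,z:W2D(p2w('top',180+(u+.5)/5-.5,140+(v+.5)/5-.5,z))
print('can',f(189,284,90)); a,b=f(338,412,66),f(323,214,66); d=b-a; print('gate',a,b,np.arctan2(-d[1],d[0]))
x=cv2.imread('pics/top0.png').astype(int);y=cv2.imread('pics/t14.png').astype(int)
for n,(u,v) in dict(teal=(338,238),tum=(211,253),jug=(140,272),shk=(326,135)).items(): print(n,abs(x-y)[v-20:v+20,u-22:u+15].max(2).mean().round(1))
"
```

```text
can [-48.75300671  51.05738419]
gate [-107.38176854   -8.94358187] [-15.98426765  -8.48822386] -0.00498213017757683
teal 22.7
tum 11.0
jug 10.4
shk 14.5
```

```bash
python3 -c "
from bench import *
print(sign_off())"
```

```text
the job is handed in; nothing more can be done
None
```

I finished the run and handed it in at about 16 s of the 58 s allowed; sign-off gave no verdict. The orange-striped canister is in the bay with the gate shut behind it. I used the half-open jaws as a fork to push it straight back against the rail and slide it along the rail into the bay. Then I swung the gate shut with the closed fingers, pressing until it reached its stop at about 13 N.

**Last checks, from the top camera:**
- **Canister:** upright at dock x ≈ -49 mm, y ≈ +51 mm, inside both final limits.
- **Gate:** shut, with the angle measured at about -0.005 rad (limit 0.1).
- **Bystanders:** the teal canister, tumbler, jug and shaker look to be in their starting places by eye. A quick pixel comparison did show differences around all four, largest at the teal canister (22.7 against 10 to 15). I put that down to the arm's shadow and image noise, and did not measure their positions again.
- **Arm:** clear of everything at about 190 mm height before hand-in.

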